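Tighten a test-strip clamp with its ratchet lever

TASK

Clamp the steel test strip: turn the clamp's ball-ended lever clockwise (seen from above) until it meets its stop post, lift it off its serrations, swing it back, let it drop in again and turn on, repeating as needed until the clamp is firm, that is when the ball takes about 9 N of push to move on (it runs with about 5 N while loose). Do not force it: more than 14 N on the ball crushes the strip. Leave the lever dropped fully into its serrations and let go, and do not disturb the things lying round the clamp.

Things in the scene. Friction and masses are not known exactly. Their poses are not given: they have to be found in the camera images.
- clamp: Grey C-shaped screw clamp fixed to the trolley top. Base plate 140 x 100 x 12 mm; top plate 120 (x) x 88 (y) mm, upper face 74 mm above the trolley. Origin on the trolley top, straight below the upright screw axis; its -x side, with the open mouth and the lever, faces roughly towards the robot; +z is up.
- strip_top (a point): Point on the upper face of the steel test strip, under the screw, 45 mm above the trolley. The strip is 25 mm wide, lies along the clamp's y in its mouth and sticks out to the clamp's y = -165 mm. It is already in place.
- stop_post (a point): Top of the upright steel stop post, 8 mm thick, at (-16, +32, 114) mm in the clamp's frame, that ends the tightening swing; its twin at (-16, -32, 114) mm ends the swing back.
- lever_axis (a point): Point on the clamp's upright screw axis, 138 mm above the trolley, level with the centre of the ball when the lever is dropped in. The lever and the screw turn about this axis.
- ball (a point): Centre of the black ball, 28 mm in diameter, at the end of the dark steel lever: 85 mm from the screw axis, 138 mm above the trolley when the lever is dropped in. The 10 mm thick arm comes up to it obliquely from below on the hub's side; its other sides and top are free. It swings and rises with the lever.
- clamp_lever (a joint): Swing of the lever about the screw axis, rad: 0 when it points along the clamp's -x, growing clockwise seen from above (towards the clamp's +y, tightening); stop posts at -0.85 and +0.85. Lifted, it swings almost freely. Dropped in, it drives the screw both ways: turned back without lifting it loosens the clamp.
- clamp_lift (a joint): How far the lever is raised on the screw axis, m: 0 dropped fully into the serrations, 0.011 at most. A spring pulls it down (about 5 N at 0, 7 N at 0.011, weight included). It engages below about 0.0065; raise it 0.008 or more to swing it freely.
- serrations (a point): Centre of the ring of 15 upright serrations on the screw head, 0.42 rad apart, with rounded tops, under the lever's hub. A lever let go over a gap drops in by itself; on a serration's top it stays up about 6 mm until it is turned up to 0.42 rad further, and then drops in if nothing holds it up.
- foot_face (a point): Underside of the screw's swivelling foot. It rests loosely on the strip; the screw needs 1.1 to 1.5 rad of turning (differs each time) until it bears on it. Screw friction, 0.4 Nm (5 N at the ball), holds when let go. Bearing, the torque steps to 0.53 Nm and grows 2.2 Nm per rad: firm from 0.05 rad on (7 N at the ball), best 0.11 (9 N), crushed at 0.36 (15 N); the foot sinks only 0.64 mm per rad.
- mouse: Bystander: black computer mouse 52 x 108 x 36 mm near the front edge.
- tape_roll: Bystander: black roll of tape, 62 mm across, 19 mm high, in front of the clamp.
- battery_9v: Bystander: small block battery standing 47 mm high, at the left.
- thumb_screw: Bystander: black-headed thumb screw, 24 mm across, 30 mm high, standing on the clamp's base plate in front of the mouth.

How it is judged (in metres and radians):
On the way, in this order (a step that is already met when the one before it is completed fails the run):
1. the lever is lifted clear of its serrations and swung back anticlockwise past the middle of its swing (value of joint clamp_lift above 0.006 m and value of joint clamp_lever below -0.2 rad), for 0.1 s.
2. the lever, dropped in again, has tightened the clamp firmly (value of joint clamp_lift below 0.003 m and z of foot_face in the frame of clamp below 0.044968 m), for 0.2 s.
At the end, for the whole second after the job is handed in: The clamp is firm (screw turned at least about 0.05 rad past the point where it bears on its foot), the lever is dropped into its serrations (raised less than 3 mm), at rest and released (all of step 2 and velocity of joint clamp_lever between -0.05 and 0.05 rad/s); the robot touches nothing.
It fails at once if the clamp is overtightened and crushes the strip (screw more than about 0.36 rad past bearing, about 15.5 N at the ball) (z of foot_face in the frame of clamp below 0.04477 m).
It fails at once if the mouse, tape roll, battery or thumb screw is displaced by more than 30 mm (distance of any of mouse, tape_roll, battery_9v, thumb_screw from where it was at the start of the episode above 0.03 m).
It also fails if it takes over 72 s, if anything falls off the work surface, if the arm or the gripper's body presses on something with over 40 N, if the wrist force passes 120 N, or if a joint passes its speed limit or range.

ROBOT

A 6-joint arm with a two-finger parallel gripper is mounted at the origin on a cart in front of the work surface, level with it; the furniture and walls round the work are solid. World frame = base frame: x ahead of the robot, y to its left, z up, the work surface at z = 0. Lengths are in m, angles in degrees, forces in N, time in s.
With the tool pointing down it reaches from about 0.375 to 0.75 m from the base axis. Payload 9 kg.
Tool frame: the origin (TCP) lies midway between the tips of the shut fingers; the grasp point (between the pads) lies env.grip_point_offset behind it (env.grip_point_offset is the distance from the TCP to the grasp point, in m); z points along the fingers, y is the line along which they close (so a half turn about z gives the same grasp; the last joint's range is limited). The gripper opens to 85 mm and grips with 20 to 120 N. Pads are 22 mm wide; open, the fingers measure 114 mm over their backs; the gripper's body (76 mm by 85 mm) begins 54 mm behind the grasp point. The pads swing forward as they close: fully open they stand 13 mm farther back than shut.
Start: joints at [-85.468, 5.964, 5.575, 89.605, 0, 77.527], TCP at [0.175, -0.574, 0.231] pointing down, gripper open.
Joint ranges: [-171.21, 171.21], [-48.23, 106.86], [-62.78, 66.21], [-105.2, 120.99], [-86.42, 89.51], [-180, 180]. Speed limits (degrees/s): [127.2, 127.2, 147.25, 180, 180, 180].

INTERFACE

Orientations are given as [roll, pitch, yaw] about the fixed x, y, z axes, in that order (R = Rz(yaw) Ry(pitch) Rx(roll)).
In Python, from cell import env gives the robot as it stands.
- The arm moves only by the tool jog_arm, never from a script. Its argument "deltas" is a list of rows, each a list of 3 entries, a list of its own where there are three numbers: the opening, from 0 (shut) to 1 (fully open), then the shift along the tool's x, y, z in mm, then the turn, a rotation vector about the tool's x, y, z in rad. A call has 1 to 12 rows; each row shifts and turns the commanded pose from where the row before left it, along the tool's axes as they then stand; what a row does not reach is not made up. A row lasts 1/10 s, in which the tool goes at most 50 mm and 8.59 degrees, less where a joint would pass 70% of its speed; a pose out of reach is approached as far as the arm can. A call is refused whole if a number of a shift passes 50 or a number of a turn 0.15, either way. A call with a gripper value outside its range is refused whole. The fingers move at their own pace and stop on an object; "squeeze" is the grip in N (left out, the last holds). Time passes only in rows, so rows that do not move let the fingers close. It gives the time, the measured TCP pose, the force, the opening and the grip force at its end, in the units of the state.
- env.state(): the state, without advancing time (a new reading comes with each control period).
- env.read_camera(name): name is "scene" or "top" or "wrist"; returns a dict with "img" (480x640x3 uint8, red, green, blue), "range_z" (480x640 float32, m along the optical axis (not along the pixel's ray), 0 where there is no reading), "camera_matrix" (3x3 intrinsics, pixels), "world_to_cam" (4x4, takes a point from world to camera coordinates). Camera axes: x right, y down, z forward; pixel columns grow to the right and rows downward; lengths in m; the calibration is good to about 2 mm. A picture is of the moment at which its call begins.
- env.finish_job(): hands the job in; it is judged then, once.
Trained networks look in the newest picture that a camera, given by its name, has taken for a name from the list of things; names that differ only in an ending like _2 or _b are one class to them, and where a whole thing is asked for, a point or a joint stands for the part that bears it (a point fixed in the world has none). Each returns a list of dicts, best first, with "confidence" (0 to 1); they miss things now and then, are a little off and sometimes report something else, mostly with a low value. They report only what shows in the picture. A call takes as long as a camera call.
- env.spot_in(camera, name): "bbox" ([centre column, centre row, width, height] in pixels, round what is visible of it).
- env.silhouettes(camera, name): "pixels" (480x640 bool, what is visible of it) and "bbox" ([centre column, centre row, width, height] in pixels, round what is visible of it).
- env.spot_point(camera, name): "centre" ([column, row] in pixels: a listed point, or the origin of a listed thing).
The state is a dict: "time_s": time; "qpos": joint angles; "qvel": joint speeds; "joint_efforts": joint torques, N m; "ee_pos": TCP position; "eef_rot": TCP orientation; "force": force on the tool from outside, world axes, zero at the start; "torque": the same for the moment, N m; "width": opening from 0.0 (shut) to 1.0 (fully open); "grasp_force": force on a finger pad.
Only numpy, scipy, OpenCV 4.12 (cv2) and the standard library are available. Lean on these libraries where they do the work, as an engineer would, in place of code of your own. Each camera call takes 0.05 s, during which the arm holds its last target. There are 200 camera calls.

## Working session

There is one attempt and no reset: what is moved stays moved. The work goes in short steps, Python scripts to look and compute and a tool call to move; the robot and the scene stay as the last step left them, time stands still between calls to the robot, and variables do not carry over. Pictures are saved under pics/ and viewed, at most 10 in all, crops included, and the job is handed in when it is done.

Besides the shell and the picture viewer there is one more tool, called after "Emit:" as name(argument=value, ...) on one line, values as JSON. jog_arm: Moves the arm, as the interface text tells. Its arguments: {"type":"object","properties":{"deltas":{"type":"array"},"squeeze":{"type":"number"}},"required":["deltas"]}

```bash
mkdir -p pics; ls; cat > h.py <<'E'
import numpy as np, cv2
from cell import env
def world(r,px,z=None):
    K=r["camera_matrix"];T=np.linalg.inv(r["world_to_cam"])
    c,w=px
    d=np.linalg.inv(K)@[c,w,1]
    if z is None: return T[:3,:3]@(d*r["range_z"][int(round(w)),int(round(c))])+T[:3,3]
    dw=T[:3,:3]@d; o=T[:3,3]
    return o+dw*(z-o[2])/dw[2]
E
python3 - <<'E'
from h import *
print(env.state(), env.grip_point_offset)
ims=[]
for c in ["scene","top"]:
    r=env.read_camera(c); ims.append(r["img"])
    for n,z in [("ball",.138),("lever_axis",.138),("stop_post",.114),("clamp",0),("tape_roll",.01),("mouse",.02),("battery_9v",.02),("thumb_screw",.03)]:
        for p in env.spot_point(c,n)[:2]:
            print(c,n,np.round(p["centre"],1),round(p["confidence"],2),world(r,p["centre"],z).round(4))
cv2.imwrite("pics/a.png",cv2.resize(np.vstack(ims),(600*640//960,600))[:,:,::-1])
cv2.imwrite("pics/top.png",ims[1][:,:,::-1])
cv2.imwrite("pics/sc.png",ims[0][:,:,::-1])
E
```

```text
pics
{'time_s': 0.0, 'qpos': array([-8.54676317e+01,  5.99944330e+00,  5.52578755e+00,  8.96018447e+01,
       -4.03558347e-04,  7.75270563e+01]), 'qvel': array([-0.15011361, -0.07707962,  0.00051308,  0.05151631,  0.1109339 ,
       -0.19275687]), 'joint_efforts': array([ 5.15115262e-04, -5.56942427e+01,  5.03640282e+01,  1.75489741e-02,
       -3.48086742e-04, -1.05365845e-05]), 'ee_pos': array([ 0.17546072, -0.57343539,  0.23050166]), 'eef_rot': array([-1.79926194e+02, -1.59124455e-02,  1.70053020e+01]), 'force': array([-0.07912934, -0.54246381,  0.40938538]), 'torque': array([-0.02638221,  0.00391138, -0.02667713]), 'grasp_force': 0.0, 'width': 0.9984448066230852} 0.0187
scene battery_9v [268.5 335.1] 0.66 [0.3976 0.0337 0.02  ]
top ball [360.3 213.2] 0.83 [ 0.4785 -0.1992  0.138 ]
top lever_axis [379.7 163.9] 0.63 [ 0.5557 -0.2326  0.138 ]
top stop_post [355.1 179.5] 0.8 [ 0.5396 -0.1952  0.114 ]
top clamp [369.  188.8] 0.62 [ 0.5573 -0.2265  0.    ]
top tape_roll [312.6 286.8] 0.65 [ 0.3835 -0.1209  0.01  ]
top mouse [407.3 332.7] 0.86 [ 0.3009 -0.2764  0.02  ]
top battery_9v [222.5 279.4] 0.71 [0.3999 0.0324 0.02  ]
top thumb_screw [363.8 210.1] 0.59 [ 0.5107 -0.2131  0.03  ]
```

View pics/top.png

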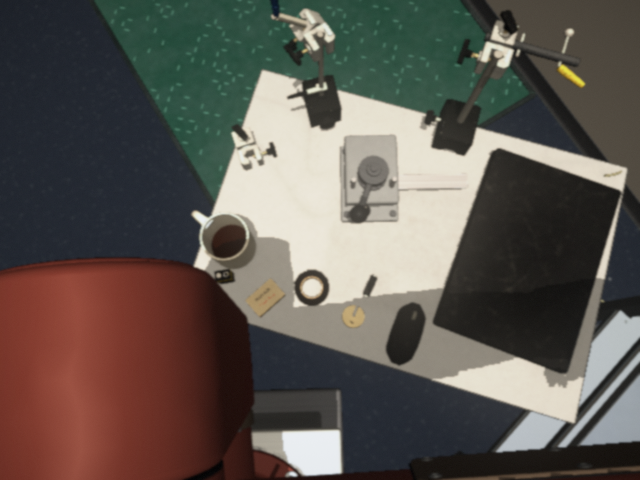

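View pics/sc.png

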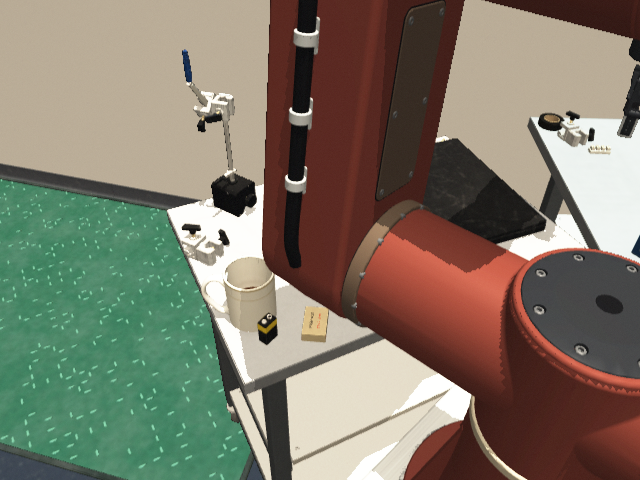

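The top view shows the clamp at about (372,178), the hub at (373,170) and the ball at (358,213), so the lever is at roughly +0.4 rad. The scene view is blocked by the arm. I'll move over the ball.

Emit:
jog_arm(deltas=[[1, [30, -20, 0], [0, 0, 0]], [1, [33, -22, 0], [0, 0, 0]], [1, [33, -22, 0], [0, 0, 0]], [1, [33, -22, 0], [0, 0, 0]], [1, [33, -22, 0], [0, 0, 0]], [1, [33, -22, 0], [0, 0, 0]], [1, [33, -22, 0], [0, 0, 0]], [1, [33, -22, 0], [0, 0, 0]], [1, [33, -22, 0], [0, 0, 0]], [1, [33, -22, 0], [0, 0, 0]], [1, [33, -22, 0], [0, 0, 0]], [1, [33, -22, 0], [0, 0, 0]]])

```text
time_s: 2.1
ee_pos: [0.4756, -0.2069, 0.2315]
eef_rot: [180.0, -0.0, 17.0]
force: [0.5, -1.0, 0.3]
width: 0.999
grasp_force: 0.0
```

Emit:
jog_arm(deltas=[[1, [0, 0, -3], [0, 0, -0.14]], [1, [0, 0, -3], [0, 0, -0.14]], [1, [0, 0, -3], [0, 0, -0.14]], [1, [0, 0, -3], [0, 0, -0.14]], [1, [0, 0, -3], [0, 0, -0.14]], [1, [0, 0, -3], [0, 0, -0.14]], [1, [0, 0, -3], [0, 0, -0.14]], [1, [0, 0, -3], [0, 0, -0.14]], [1, [0, 0, -3], [0, 0, -0.14]], [1, [0, 0, -3], [0, 0, -0.14]], [1, [0, 0, 0], [0, 0, -0.14]], [1, [0, 0, 0], [0, 0, -0.14]]])

```text
time_s: 3.3
ee_pos: [0.4747, -0.2084, 0.2615]
eef_rot: [180.0, 0.0, 113.6]
force: [0.3, 0.3, -1.0]
width: 1.001
grasp_force: 0.0
```

Emit:
jog_arm(deltas=[[1, [0, 0, 0], [0, 0, -0.14]], [1, [0, 0, 0], [0, 0, -0.14]], [1, [0, 0, 0], [0, 0, -0.14]], [1, [0, 0, 0], [0, 0, -0.14]], [1, [0, 0, 0], [0, 0, -0.14]], [1, [0, 0, 0], [0, 0, 0]], [1, [0, 0, 0], [0, 0, 0]]])

```text
time_s: 4.0
ee_pos: [0.4747, -0.2083, 0.2613]
eef_rot: [-180.0, 0.0, 153.1]
force: [-0.7, 0.5, 0.1]
width: 0.999
grasp_force: 0.0
```

```bash
python3 - <<'E'
from h import *
s=env.state();print({k:np.round(s[k],4) for k in ["time_s","ee_pos","eef_rot","force","qpos"]})
for c in ["wrist","top"]:
    r=env.read_camera(c)
    for n,z in [("ball",.138),("lever_axis",.138),("stop_post",.114),("clamp",0),("serrations",.1)]:
        for p in env.spot_point(c,n)[:3]:
            print(c,n,np.round(p["centre"],1),round(p["confidence"],2),world(r,p["centre"],z).round(4))
    cv2.imwrite(f"pics/{c}2.png",r["img"][:,:,::-1])
E
```

```text
{'time_s': np.float64(4.0), 'ee_pos': array([ 0.4747, -0.2083,  0.2613]), 'eef_rot': array([-1.799937e+02,  4.400000e-03,  1.531336e+02]), 'force': array([-0.7441,  0.5487,  0.0796]), 'qpos': array([-3.81689e+01, -7.78550e+00, -4.91350e+00,  9.28665e+01,
       -5.30000e-03, -1.13025e+01])}
wrist ball [333.6 224.1] 0.97 [ 0.4782 -0.1988  0.138 ]
wrist lever_axis [348.2 328.1] 0.57 [ 0.5573 -0.2252  0.138 ]
wrist stop_post [375.  280.7] 0.59 [ 0.5416 -0.1918  0.114 ]
wrist clamp [338.  263.2] 0.81 [ 0.5551 -0.2256  0.    ]
wrist serrations [342.2 298.5] 0.97 [ 0.5501 -0.2244  0.1   ]
```

View pics/wrist2.png

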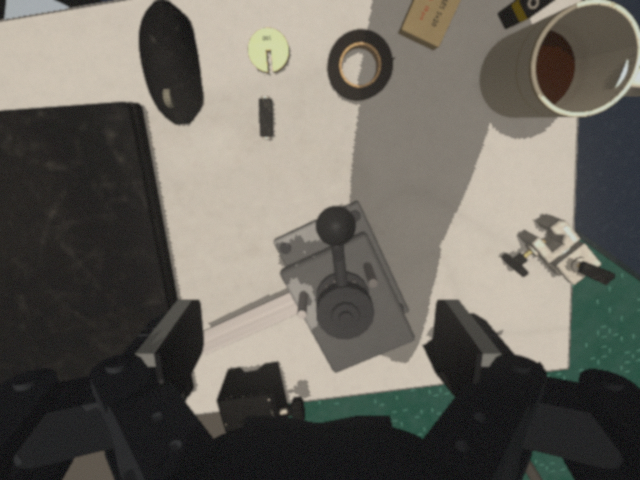

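The ball is at (335,225), the hub at (345,312), and the posts at (305,300) and (370,272). I'll use depth to fit the plate and ball.

```bash
cat > fit.py <<'E'
from h import *
def cloud(r):
    K=r["camera_matrix"];T=np.linalg.inv(r["world_to_cam"]);Z=r["range_z"]
    v,u=np.mgrid[:480,:640];m=Z>0
    P=(np.linalg.inv(K)@np.stack([u[m],v[m],np.ones(m.sum())]))*Z[m]
    return (T[:3,:3]@P).T+T[:3,3]
E
python3 - <<'E'
from fit import *
from scipy.optimize import least_squares as ls
for c in ["wrist"]:
    r=env.read_camera(c);P=cloud(r)
    a=P[(abs(P[:,0]-.54)<.12)&(abs(P[:,1]+.22)<.12)&(P[:,2]>.03)&(P[:,2]<.2)]
    h,e=np.histogram(a[:,2],np.arange(.06,.19,.004));print([(round(x,3),int(n)) for x,n in zip(e,h)])
    p=a[abs(a[:,2]-.074)<.005];(cx,cy),(w,hh),an=cv2.minAreaRect((p[:,:2]*1000).astype(np.float32));print("plate",cx,cy,w,hh,an,len(p))
    b=a[(np.hypot(a[:,0]-.478,a[:,1]+.199)<.016)&(a[:,2]>.128)]
    s=ls(lambda q:np.linalg.norm(b-q[:3],axis=1)-.014,[.478,-.199,.138],loss="soft_l1",f_scale=.001);print("ball",s.x,len(b))
    k=a[(np.hypot(a[:,0]-.555,a[:,1]+.226)<.04)&(a[:,2]>.085)]
    for lo in np.arange(.085,.17,.006):
        q=k[(k[:,2]>=lo)&(k[:,2]<lo+.006)]
        if len(q)>20: print(round(lo,3),len(q),cv2.minEnclosingCircle((q[:,:2]*1000).astype(np.float32)))
E
```

```text
[(np.float64(0.06), 0), (np.float64(0.064), 54), (np.float64(0.068), 160), (np.float64(0.072), 5410), (np.float64(0.076), 1472), (np.float64(0.08), 311), (np.float64(0.084), 63), (np.float64(0.088), 51), (np.float64(0.092), 36), (np.float64(0.096), 46), (np.float64(0.1), 107), (np.float64(0.104), 172), (np.float64(0.108), 546), (np.float64(0.112), 1850), (np.float64(0.116), 497), (np.float64(0.12), 200), (np.float64(0.124), 31), (np.float64(0.128), 7), (np.float64(0.132), 0), (np.float64(0.136), 0), (np.float64(0.14), 4), (np.float64(0.144), 77), (np.float64(0.148), 223), (np.float64(0.152), 476), (np.float64(0.156), 503), (np.float64(0.16), 0), (np.float64(0.164), 0), (np.float64(0.168), 0), (np.float64(0.172), 0), (np.float64(0.176), 0), (np.float64(0.18), 0), (np.float64(0.184), 0)]
plate 571.90625 -227.06332397460938 88.05526733398438 120.166748046875 88.99929809570312 6994
ball [ 0.47752048 -0.19780057  0.1450659 ] 1283
0.085 87 ((538.94140625, -225.58355712890625), 35.07066345214844)
0.091 61 ((539.8763427734375, -226.1756591796875), 35.81013870239258)
0.097 109 ((539.6465454101562, -226.02098083496094), 35.61104202270508)
0.103 275 ((538.997314453125, -225.47500610351562), 35.02593994140625)
0.109 2113 ((544.8028564453125, -226.33348083496094), 36.155250549316406)
0.115 559 ((540.83642578125, -226.2899932861328), 35.429264068603516)
0.121 141 ((557.1564331054688, -226.4383544921875), 5.988353252410889)
```

Emit:
jog_arm(deltas=[[1, [2.2, 10.7, 0], [0, 0, -0.124]], [1, [0, 0, 20], [0, 0, 0]], [1, [0, 0, 25], [0, 0, 0]], [1, [0, 0, 25], [0, 0, 0]], [1, [0, 0, 25], [0, 0, 0]], [1, [0, 0, 25], [0, 0, 0]], [1, [0, 0, 15], [0, 0, 0]], [0.45, [0, 0, 12], [0, 0, 0]], [0.45, [0, 0, 0], [0, 0, 0]], [0.45, [0, 0, 0], [0, 0, 0]], [0.45, [0, 0, 0], [0, 0, 0]]], squeeze=30)

```text
time_s: 5.75
ee_pos: [0.4781, -0.1982, 0.1156]
eef_rot: [-180.0, 0.1, 160.5]
force: [0.4, 0.0, -0.2]
width: 0.449
grasp_force: 0.0
```

```bash
python3 - <<'E'
from h import *
r=env.read_camera("wrist");cv2.imwrite("pics/w3.png",r["img"][:,:,::-1])
p=env.spot_point("wrist","ball");print(p[0],world(r,p[0]["centre"],.138),world(r,p[0]["centre"],.144),world(r,p[0]["centre"]))
E
```

```text
{'centre': [321.0, 342.8], 'confidence': 0.7} [ 0.48209011 -0.19932222  0.138     ] [ 0.47857694 -0.19812111  0.144     ] [ 0.47056306 -0.19538125  0.15768658]
```

View pics/w3.png

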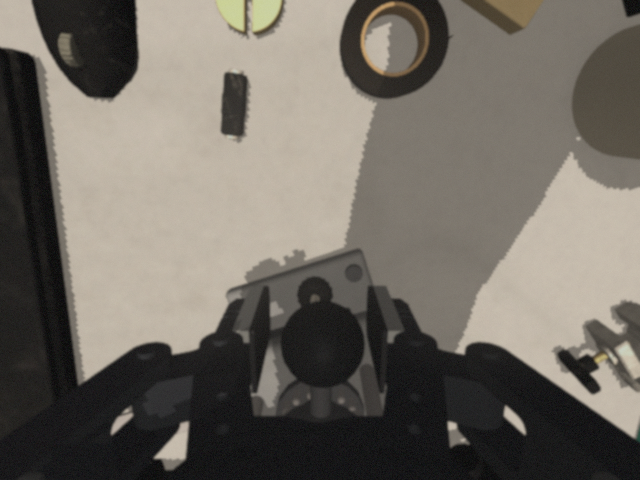

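The ball at (322,343) sits centred between the open pads. I'll push clockwise with the fingers loose, so the lever can drop in.

Emit:
jog_arm(deltas=[[0.45, [-0.1, 4.2, 0], [0, 0, 0.05]], [0.45, [-0.1, 4.2, 0], [0, 0, 0.05]], [0.45, [-0.1, 4.2, 0], [0, 0, 0.05]], [0.45, [-0.1, 4.2, 0], [0, 0, 0.05]]])

```text
time_s: 6.25
ee_pos: [0.485, -0.1827, 0.115]
eef_rot: [-180.0, 0.1, 148.9]
force: [-0.3, 0.4, -0.2]
width: 0.45
grasp_force: 0.0
```

Emit:
jog_arm(deltas=[[0.45, [-0.1, 4.2, 0], [0, 0, 0.05]], [0.45, [-0.1, 4.2, 0], [0, 0, 0.05]], [0.45, [-0.1, 4.2, 0], [0, 0, 0.05]]])

```text
time_s: 6.55
ee_pos: [0.492, -0.1731, 0.115]
eef_rot: [-179.9, 0.1, 140.3]
force: [-2.8, -5.0, -0.0]
width: 0.449
grasp_force: 2.5
```

```bash
cat > w.py <<'E'
from fit import *
from scipy.optimize import least_squares as ls
import sys
def ball(cam="wrist"):
    r=env.read_camera(cam);P=cloud(r)
    m=env.silhouettes(cam,"ball")
    p=env.spot_point(cam,"ball")
    q=p[0]["centre"] if p else None
    s=env.state();t=s["ee_pos"]
    b=P[(np.hypot(P[:,0]-t[0],P[:,1]-t[1])<.022)&(P[:,2]>.13)&(P[:,2]<.18)]
    x=ls(lambda q:np.linalg.norm(b-q[:3],axis=1)-.014,[t[0],t[1],.14],loss="soft_l1",f_scale=.001).x
    print("ball fit",x.round(4),"lever ang",round(np.arctan2(x[1]+.2264,.557-x[0])-.017,3),"r",round(np.hypot(x[1]+.2264,.557-x[0]),4),"top z",np.percentile(b[:,2],98).round(4),len(b))
    if q is not None: print("pt",q,world(r,q,.138).round(4),world(r,q,.144).round(4))
    print({k:np.round(s[k],3) for k in ["time_s","ee_pos","eef_rot","force","width"]})
    return r
if __name__=="__main__":
    r=ball()
    if len(sys.argv)>1: cv2.imwrite(sys.argv[1],r["img"][:,:,::-1])
E
python3 w.py pics/w4.png
```

```text
ball fit [ 0.4883 -0.1778  0.14  ] lever ang 0.599 r 0.0842 top z 0.1573 7279
pt [296.3, 334.3] [ 0.4872 -0.18    0.138 ] [ 0.4847 -0.1774  0.144 ]
{'time_s': np.float64(6.7), 'ee_pos': array([ 0.492, -0.173,  0.115]), 'eef_rot': array([-1.79946e+02,  5.70000e-02,  1.40478e+02]), 'force': array([-2.295, -3.244,  1.516]), 'width': np.float64(0.452)}
```

Emit:
jog_arm(deltas=[[0.45, [-0.1, 4.2, 0], [0, 0, 0.05]], [0.45, [-0.1, 4.2, 0], [0, 0, 0.05]], [0.45, [-0.1, 4.2, 0], [0, 0, 0.05]]])

```text
time_s: 7.0
ee_pos: [0.5005, -0.1639, 0.1148]
eef_rot: [-179.9, 0.0, 131.8]
force: [-2.2, -3.7, 2.3]
width: 0.449
grasp_force: 2.6
```

Emit:
jog_arm(deltas=[[0.45, [0, 2, 0], [0, 0, 0.024]], [0.45, [0, 2, 0], [0, 0, 0.024]]])

```text
time_s: 7.2
ee_pos: [0.5035, -0.161, 0.1148]
eef_rot: [-180.0, 0.0, 129.1]
force: [-4.1, -3.2, 2.8]
width: 0.452
grasp_force: 2.6
```

```bash
python3 w.py pics/w5.png
```

```text
ball fit [ 0.4991 -0.1651  0.14  ] lever ang 0.798 r 0.0843 top z 0.1574 7323
pt [298.4, 334.8] [ 0.4983 -0.1665  0.138 ] [ 0.4963 -0.1635  0.144 ]
{'time_s': np.float64(7.35), 'ee_pos': array([ 0.504, -0.161,  0.115]), 'eef_rot': array([-1.79986e+02,  2.70000e-02,  1.29159e+02]), 'force': array([-2.738, -2.329,  3.001]), 'width': np.float64(0.455)}
```

View pics/w5.png

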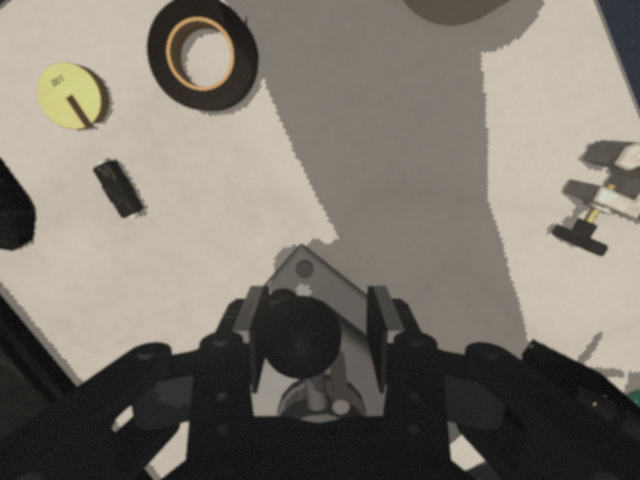

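The ball at (300,337) rests on the left pad and looks smaller, so it is lower: the lever has dropped in. It's next to the post at about 0.80 rad. Now I'll grip and lift.

Emit:
jog_arm(deltas=[[0.45, [0, -5, 0], [0, 0, 0]], [0.2, [0, 0, 0], [0, 0, 0]], [0.2, [0, 0, 0], [0, 0, 0]], [0.2, [0, 0, 0], [0, 0, 0]], [0.2, [0, 0, 0], [0, 0, 0]]], squeeze=40)

```text
time_s: 7.85
ee_pos: [0.4991, -0.1638, 0.1143]
eef_rot: [-179.9, -0.0, 129.1]
force: [-6.0, -1.0, 3.7]
width: 0.302
grasp_force: 39.0
```

Emit:
jog_arm(deltas=[[0.2, [0, 0, -2.5], [0, 0, 0]], [0.2, [0, 0, -2.5], [0, 0, 0]], [0.2, [0, 0, -2.5], [0, 0, 0]], [0.2, [0, 0, -2], [0, 0, 0]], [0.2, [0, 0, 0], [0, 0, 0]]])

```text
time_s: 8.35
ee_pos: [0.4995, -0.1636, 0.1237]
eef_rot: [-180.0, -0.0, 129.1]
force: [-0.6, -3.0, -6.7]
width: 0.304
grasp_force: 40.3
```

```bash
python3 w.py pics/w6.png
```

```text
ball fit [ 0.4988 -0.1639  0.1494] lever ang 0.804 r 0.0854 top z 0.1778 9893
pt [314.7, 336.0] [ 0.5022 -0.1701  0.138 ] [ 0.5001 -0.1673  0.144 ]
{'time_s': np.float64(8.5), 'ee_pos': array([ 0.5  , -0.164,  0.124]), 'eef_rot': array([-1.79984e+02, -2.30000e-02,  1.29075e+02]), 'force': array([-1.103, -3.546, -6.849]), 'width': np.float64(0.301)}
```

Emit:
jog_arm(deltas=[[0.2, [-0.1, -4.2, 0], [0, 0, -0.05]], [0.2, [-0.4, -8.5, 0], [0, 0, -0.1]], [0.2, [-0.4, -8.5, 0], [0, 0, -0.1]], [0.2, [-0.4, -8.5, 0], [0, 0, -0.1]], [0.2, [-0.4, -8.5, 0], [0, 0, -0.1]], [0.2, [-0.4, -8.5, 0], [0, 0, -0.1]]])

```text
time_s: 9.1
ee_pos: [0.475, -0.2029, 0.1248]
eef_rot: [-180.0, 0.3, 160.8]
force: [10.5, -7.0, -8.0]
width: 0.303
grasp_force: 40.3
```

Emit:
jog_arm(deltas=[[0.2, [-0.4, -8.5, 0], [0, 0, -0.1]], [0.2, [-0.4, -8.5, 0], [0, 0, -0.1]], [0.2, [-0.4, -8.5, 0], [0, 0, -0.1]], [0.2, [-0.4, -8.5, 0], [0, 0, -0.1]], [0.2, [-0.4, -8.5, 0], [0, 0, -0.1]], [0.2, [-0.4, -8.5, 0], [0, 0, -0.1]], [0.2, [-0.4, -8.5, 0], [0, 0, -0.1]], [0.2, [0, 0, 0], [0, 0, 0]], [0.2, [0, 0, 0], [0, 0, 0]]])

```text
time_s: 10.0
ee_pos: [0.477, -0.2586, 0.1245]
eef_rot: [-180.0, 0.5, -159.2]
force: [17.6, 6.2, -7.3]
width: 0.299
grasp_force: 40.4
```

```bash
python3 w.py pics/w7.png
```

```text
ball fit [ 0.4778 -0.2587  0.1505] lever ang -0.404 r 0.0856 top z 0.1772 9561
pt [314.4, 347.6] [ 0.488  -0.2564  0.138 ] [ 0.4844 -0.2577  0.144 ]
{'time_s': np.float64(10.15), 'ee_pos': array([ 0.477, -0.259,  0.125]), 'eef_rot': array([-179.955,    0.465, -159.166]), 'force': array([17.949,  6.028, -8.187]), 'width': np.float64(0.303)}
```

Emit:
jog_arm(deltas=[[0.2, [-1.5, -2, 0], [0, 0, -0.03]], [0.2, [-1, -1.8, 0], [0, 0, -0.03]], [0.2, [0, 0, 0], [0, 0, 0]]])

```text
time_s: 10.45
ee_pos: [0.4794, -0.262, 0.1242]
eef_rot: [-179.9, 0.3, -155.7]
force: [10.2, 0.6, -7.2]
width: 0.302
grasp_force: 40.4
```

```bash
python3 w.py
```

```text
ball fit [ 0.4796 -0.2625  0.1499] lever ang -0.453 r 0.0854 top z 0.1774 9579
pt [314.7, 341.8] [ 0.4877 -0.2601  0.138 ] [ 0.4843 -0.2615  0.144 ]
{'time_s': np.float64(10.6), 'ee_pos': array([ 0.479, -0.262,  0.124]), 'eef_rot': array([-179.926,    0.259, -155.802]), 'force': array([ 9.779,  0.592, -7.476]), 'width': np.float64(0.299)}
```

Emit:
jog_arm(deltas=[[0.2, [-1, 0, 2], [0, 0, 0]], [0.2, [0, 0, 2.5], [0, 0, 0]], [0.2, [0, 0, 2.5], [0, 0, 0]], [0.2, [0, 0, 2.5], [0, 0, 0]], [0.2, [0, 0, 0], [0, 0, 0]]])

```text
time_s: 11.1
ee_pos: [0.4798, -0.2621, 0.1146]
eef_rot: [-179.9, 0.2, -155.8]
force: [8.7, -3.2, -9.9]
width: 0.301
grasp_force: 40.3
```

Emit:
jog_arm(deltas=[[0.45, [0, 0, 0], [0, 0, 0]], [0.45, [0, 0, 0], [0, 0, 0]], [0.45, [0, 0, 0], [0, 0, 0]]])

```text
time_s: 11.4
ee_pos: [0.4783, -0.2619, 0.1147]
eef_rot: [-180.0, 0.0, -155.9]
force: [-0.2, -0.1, 0.2]
width: 0.451
grasp_force: 0.0
```

```bash
python3 w.py pics/w8.png
```

```text
ball fit [ 0.4821 -0.265   0.1398] lever ang -0.493 r 0.0843 top z 0.1566 7361
pt [302.4, 344.5] [ 0.4841 -0.2658  0.138 ] [ 0.4806 -0.2671  0.144 ]
{'time_s': np.float64(11.55), 'ee_pos': array([ 0.478, -0.262,  0.115]), 'eef_rot': array([-1.79989e+02,  4.00000e-03, -1.55865e+02]), 'force': array([0.034, 0.815, 0.096]), 'width': np.float64(0.45)}
```

Height is back to 0.140, so the lever has dropped in at −0.49 rad. Now I'll tighten.

Emit:
jog_arm(deltas=[[0.45, [-1.5, 4.2, 0], [0, 0, 0.05]], [0.45, [-0.1, 4.2, 0], [0, 0, 0.05]], [0.45, [-0.1, 4.2, 0], [0, 0, 0.05]], [0.45, [-0.1, 4.2, 0], [0, 0, 0.05]], [0.45, [-0.1, 4.2, 0], [0, 0, 0.05]]])

```text
time_s: 12.05
ee_pos: [0.4733, -0.2425, 0.1146]
eef_rot: [-179.9, -0.0, -170.4]
force: [-1.1, -5.7, -1.5]
width: 0.448
grasp_force: 2.8
```

Emit:
jog_arm(deltas=[[0.45, [-0.1, 4.2, 0], [0, 0, 0.05]], [0.45, [-0.1, 4.2, 0], [0, 0, 0.05]], [0.45, [-0.1, 4.2, 0], [0, 0, 0.05]], [0.45, [-0.1, 4.2, 0], [0, 0, 0.05]], [0.45, [-0.1, 4.2, 0], [0, 0, 0.05]]])

```text
time_s: 12.55
ee_pos: [0.4719, -0.2215, 0.1145]
eef_rot: [-179.9, -0.0, 175.3]
force: [-3.0, -5.9, -0.2]
width: 0.453
grasp_force: 3.0
```

```bash
python3 w.py
```

```text
ball fit [ 0.4729 -0.2277  0.1399] lever ang -0.032 r 0.0841 top z 0.1566 7216
pt [299.0, 340.4] [ 0.4736 -0.2289  0.138 ] [ 0.47   -0.2283  0.144 ]
{'time_s': np.float64(12.7), 'ee_pos': array([ 0.472, -0.221,  0.115]), 'eef_rot': array([-1.79883e+02, -5.00000e-02,  1.75426e+02]), 'force': array([-3.233, -4.618,  0.666]), 'width': np.float64(0.452)}
```

Emit:
jog_arm(deltas=[[0.45, [-0.1, 4.2, 0], [0, 0, 0.05]], [0.45, [-0.1, 4.2, 0], [0, 0, 0.05]], [0.45, [-0.1, 4.2, 0], [0, 0, 0.05]]])

```text
time_s: 13.0
ee_pos: [0.4736, -0.209, 0.1145]
eef_rot: [-179.9, -0.1, 166.7]
force: [-4.8, -4.7, 0.8]
width: 0.449
grasp_force: 3.1
```

Emit:
jog_arm(deltas=[[0.45, [-0.1, 4.2, 0], [0, 0, 0.05]], [0.45, [-0.1, 4.2, 0], [0, 0, 0.05]]])

```text
time_s: 13.2
ee_pos: [0.4757, -0.2008, 0.1144]
eef_rot: [-179.9, -0.1, 161.0]
force: [-5.8, -4.5, 2.0]
width: 0.453
grasp_force: 3.2
```

Emit:
jog_arm(deltas=[[0.45, [-0.1, 4.2, 0], [0, 0, 0.05]], [0.45, [-0.1, 4.2, 0], [0, 0, 0.05]]])

```text
time_s: 13.4
ee_pos: [0.4786, -0.1928, 0.1144]
eef_rot: [-179.8, -0.1, 155.3]
force: [-7.4, -4.9, 2.6]
width: 0.449
grasp_force: 3.3
```

Emit:
jog_arm(deltas=[[0.45, [-0.1, 4.2, 0], [0, 0, 0.05]], [0.45, [-0.1, 4.2, 0], [0, 0, 0.05]]])

```text
time_s: 13.6
ee_pos: [0.4823, -0.1852, 0.1144]
eef_rot: [-179.8, -0.1, 149.5]
force: [-7.3, -3.7, 3.1]
width: 0.451
grasp_force: 3.3
```

Emit:
jog_arm(deltas=[[0.45, [-0.5, 4.2, 0], [0, 0, 0.05]]])

```text
time_s: 13.7
ee_pos: [0.4848, -0.1817, 0.1143]
eef_rot: [-179.9, -0.1, 146.7]
force: [-7.6, -3.1, 1.9]
width: 0.452
grasp_force: 3.4
```

Emit:
jog_arm(deltas=[[0.45, [-0.1, 4.2, 0], [0, 0, 0.05]]])

```text
time_s: 13.8
ee_pos: [0.4872, -0.1782, 0.1142]
eef_rot: [-179.9, -0.1, 143.8]
force: [-7.1, -2.4, 1.6]
width: 0.449
grasp_force: 3.3
```

```bash
python3 w.py
```

```text
ball fit [ 0.4845 -0.1837  0.1399] lever ang 0.515 r 0.0842 top z 0.1563 7256
pt [295.9, 338.5] [ 0.4837 -0.1861  0.138 ] [ 0.4811 -0.1836  0.144 ]
{'time_s': np.float64(13.95), 'ee_pos': array([ 0.487, -0.178,  0.114]), 'eef_rot': array([-1.79889e+02, -9.30000e-02,  1.43931e+02]), 'force': array([-6.487, -2.418,  1.001]), 'width': np.float64(0.448)}
```

Emit:
jog_arm(deltas=[[0.45, [0.8, 4.2, 0], [0, 0, 0.05]]])

```text
time_s: 14.05
ee_pos: [0.4894, -0.1747, 0.1142]
eef_rot: [-179.9, -0.0, 141.0]
force: [-2.8, -4.6, -1.7]
width: 0.45
grasp_force: 2.5
```

Emit:
jog_arm(deltas=[[0.45, [0.8, 4.2, 0], [0, 0, 0.05]]])

```text
time_s: 14.15
ee_pos: [0.4919, -0.171, 0.1142]
eef_rot: [-179.9, 0.0, 138.1]
force: [-1.4, -6.2, -2.0]
width: 0.451
grasp_force: 2.9
```

Emit:
jog_arm(deltas=[[0.45, [0, 2.1, 0], [0, 0, 0.025]]])

```text
time_s: 14.25
ee_pos: [0.4933, -0.1695, 0.1142]
eef_rot: [-179.9, 0.0, 136.7]
force: [-3.5, -6.5, -2.2]
width: 0.446
grasp_force: 3.4
```

Emit:
jog_arm(deltas=[[0.45, [0, 2.1, 0], [0, 0, 0.025]]])

```text
time_s: 14.35
ee_pos: [0.4946, -0.1681, 0.1142]
eef_rot: [-179.9, 0.0, 135.3]
force: [-3.5, -6.2, -1.9]
width: 0.452
grasp_force: 3.6
```

Emit:
jog_arm(deltas=[[0.45, [0, 2.1, 0], [0, 0, 0.025]]])

```text
time_s: 14.45
ee_pos: [0.496, -0.1667, 0.1142]
eef_rot: [-179.8, 0.0, 133.8]
force: [-4.4, -7.2, -1.9]
width: 0.455
grasp_force: 3.9
```

Emit:
jog_arm(deltas=[[0.45, [0, 2.1, 0], [0, 0, 0.025]]])

```text
time_s: 14.55
ee_pos: [0.4974, -0.1653, 0.1142]
eef_rot: [-179.8, 0.0, 132.4]
force: [-4.4, -7.7, -1.0]
width: 0.448
grasp_force: 4.1
```

Emit:
jog_arm(deltas=[[0.45, [0, 1.5, 0], [0, 0, 0.018]]])

```text
time_s: 14.65
ee_pos: [0.4984, -0.1643, 0.1142]
eef_rot: [-179.8, 0.0, 131.4]
force: [-5.5, -7.0, -0.9]
width: 0.449
grasp_force: 4.3
```

```bash
python3 w.py pics/w9.png
```

```text
ball fit [ 0.4946 -0.1696  0.14  ] lever ang 0.721 r 0.0843 top z 0.1567 7299
pt [297.1, 338.8] [ 0.4939 -0.1712  0.138 ] [ 0.4918 -0.1682  0.144 ]
{'time_s': np.float64(14.8), 'ee_pos': array([ 0.498, -0.164,  0.114]), 'eef_rot': array([-1.79833e+02,  2.20000e-02,  1.31426e+02]), 'force': array([-4.347, -7.396, -0.537]), 'width': np.float64(0.449)}
```

Emit:
jog_arm(deltas=[[0.45, [0, 2.1, 0], [0, 0, 0.025]]])

```text
time_s: 14.9
ee_pos: [0.4998, -0.1631, 0.1142]
eef_rot: [-179.8, 0.0, 130.0]
force: [-5.3, -7.6, -0.6]
width: 0.452
grasp_force: 4.5
```

Emit:
jog_arm(deltas=[[0.45, [0, 1.5, 0], [0, 0, 0.018]], [0.45, [0, 0, 0], [0, 0, 0]]])

```text
time_s: 15.1
ee_pos: [0.501, -0.162, 0.1142]
eef_rot: [-179.8, 0.0, 128.9]
force: [-6.3, -6.5, -0.4]
width: 0.449
grasp_force: 4.2
```

The push is now about 9 N, so the clamp is firm. I'll back off, open and rise.

Emit:
jog_arm(deltas=[[0.45, [0, -3, 0], [0, 0, 0]], [0.6, [0, -2, 0], [0, 0, 0]], [1, [0, 0, 0], [0, 0, 0]], [1, [0, 0, 0], [0, 0, 0]], [1, [0, 0, 0], [0, 0, 0]], [1, [0, 0, -10], [0, 0, 0]], [1, [0, 0, -25], [0, 0, 0]], [1, [0, 0, -40], [0, 0, 0]], [1, [0, 0, -40], [0, 0, 0]], [1, [0, 0, -25], [0, 0, 0]], [1, [0, 0, 0], [0, 0, 0]]])

```text
time_s: 16.2
ee_pos: [0.4995, -0.1647, 0.2594]
eef_rot: [179.9, 0.4, 129.0]
force: [0.0, 0.2, 0.1]
width: 1.001
grasp_force: 0.0
```

```bash
python3 w.py pics/w10.png
```

```text
ball fit [ 0.4927 -0.1715  0.1395] lever ang 0.689 r 0.0845 top z 0.1538 1228
pt [303.7, 228.4] [ 0.4929 -0.1737  0.138 ] [ 0.492  -0.1722  0.144 ]
{'time_s': np.float64(16.35), 'ee_pos': array([ 0.498, -0.164,  0.254]), 'eef_rot': array([-1.79994e+02, -1.70000e-02,  1.29022e+02]), 'force': array([ 0.454,  0.421, -0.466]), 'width': np.float64(0.995)}
```

View pics/w10.png

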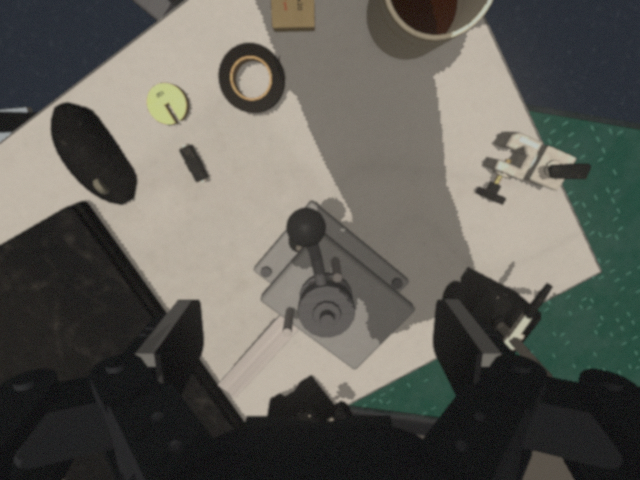

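The ball reads 0.69 rad rather than the roughly 0.77 I expected, which could be serration play or slack. I'll go back and test the push again.

Emit:
jog_arm(deltas=[[1, [0, -3, 40], [0, 0, 0]], [1, [0, 0, 40], [0, 0, 0]], [1, [0, 0, 35], [0, 0, 0]], [1, [0, 0, 25], [0, 0, 0]], [0.45, [0, 0, 0], [0, 0, 0]], [0.45, [0, 0, 0], [0, 0, 0]], [0.45, [0, 0, 0], [0, 0, 0]], [0.45, [0, 0, 0], [0, 0, 0]]])

```text
time_s: 17.15
ee_pos: [0.4965, -0.1664, 0.116]
eef_rot: [180.0, 0.1, 129.0]
force: [0.2, -0.1, -0.1]
width: 0.448
grasp_force: 0.0
```

```bash
python3 w.py
```

```text
ball fit [ 0.4935 -0.171   0.14  ] lever ang 0.7 r 0.0843 top z 0.1587 7408
pt [299.8, 340.0] [ 0.4933 -0.1738  0.138 ] [ 0.4912 -0.1707  0.144 ]
{'time_s': np.float64(17.3), 'ee_pos': array([ 0.496, -0.166,  0.115]), 'eef_rot': array([1.79978e+02, 8.40000e-02, 1.29017e+02]), 'force': array([ 0.241,  0.844, -0.127]), 'width': np.float64(0.45)}
```

Emit:
jog_arm(deltas=[[0.45, [0, 3, 0], [0, 0, 0]]])

```text
time_s: 17.4
ee_pos: [0.498, -0.1643, 0.1148]
eef_rot: [-180.0, 0.0, 129.0]
force: [-4.1, -1.0, 3.2]
width: 0.447
grasp_force: 2.2
```

Emit:
jog_arm(deltas=[[0.45, [0, 1.5, 0], [0, 0, 0]]])

```text
time_s: 17.5
ee_pos: [0.4988, -0.1632, 0.1146]
eef_rot: [-179.9, -0.0, 129.0]
force: [-7.8, -1.9, 6.0]
width: 0.454
grasp_force: 3.4
```

Emit:
jog_arm(deltas=[[0.45, [0, 1.5, 0], [0, 0, 0]]])

```text
time_s: 17.6
ee_pos: [0.4995, -0.1623, 0.1146]
eef_rot: [-179.9, -0.0, 129.0]
force: [-10.2, -3.0, 5.7]
width: 0.45
grasp_force: 4.7
```

Emit:
jog_arm(deltas=[[0.45, [0, 1.5, 0], [0, 0, 0.02]]])

```text
time_s: 17.7
ee_pos: [0.5004, -0.1616, 0.1146]
eef_rot: [-179.8, -0.0, 127.8]
force: [-10.7, -4.8, 7.0]
width: 0.452
grasp_force: 5.6
```

Emit:
jog_arm(deltas=[[0.45, [0, 1.5, 0], [0, 0, 0.02]]])

```text
time_s: 17.8
ee_pos: [0.5015, -0.1608, 0.1146]
eef_rot: [-179.8, -0.0, 126.6]
force: [-11.3, -4.1, 7.0]
width: 0.445
grasp_force: 5.7
```

Emit:
jog_arm(deltas=[[0.45, [0, -2, 0], [0, 0, 0]], [0.45, [0, -3, 0], [0, 0, 0]], [0.7, [0, -2, 0], [0, 0, 0]], [1, [0, 0, 0], [0, 0, 0]], [1, [0, 0, 0], [0, 0, 0]], [1, [0, 0, -15], [0, 0, 0]], [1, [0, 0, -40], [0, 0, 0]], [1, [0, 0, -40], [0, 0, 0]], [1, [0, 0, -35], [0, 0, 0]], [1, [0, 0, 0], [0, 0, 0]], [1, [0, 0, 0], [0, 0, 0]]])

```text
time_s: 18.9
ee_pos: [0.4977, -0.1646, 0.246]
eef_rot: [179.9, 0.1, 126.7]
force: [-0.7, 1.1, -0.7]
width: 0.997
grasp_force: 0.0
```

```bash
python3 w.py
```

```text
ball fit [ 0.4933 -0.1707  0.1396] lever ang 0.701 r 0.0846 top z 0.1539 1360
pt [309.3, 235.8] [ 0.4946 -0.1716  0.138 ] [ 0.4937 -0.1701  0.144 ]
{'time_s': np.float64(19.05), 'ee_pos': array([ 0.497, -0.164,  0.243]), 'eef_rot': array([-1.79965e+02, -8.60000e-02,  1.26730e+02]), 'force': array([ 0.155, -0.343, -0.6  ]), 'width': np.float64(0.997)}
```

```bash
python3 -c "
from cell import env
print(env.finish_job())"
```

```text
the job is handed in; nothing more can be done
None
```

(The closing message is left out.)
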